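# Cull crushed coffee capsules and hold the sealer's slide at its load line

## Robot

A 6-joint arm with a two-finger parallel gripper is mounted at the origin on the work surface. World frame = base frame: x ahead of the robot, y to its left, z up, the work surface at z = 0. Lengths are in m, angles in degrees, forces in N, time in s.
With the tool pointing down it reaches from about 0.3 to 0.775 m from the base axis. Payload 14.6 kg.
Tool frame: the origin (TCP) lies midway between the tips of the shut fingers; the grasp point (between the pads) lies 19 mm behind it; z points along the fingers, y is the line along which they close (so a half turn about z gives the same grasp; the last joint's range is limited). The gripper opens to 85 mm and grips with 20 to 120 N. Pads are 22 mm wide; open, the fingers measure 114 mm over their backs; the gripper's body (76 mm by 85 mm) begins 54 mm behind the grasp point. The pads swing forward as they close: fully open they stand 13 mm farther back than shut.
Start: joints at [-70.107, 17.183, 87.147, -0, 75.671, -3.816], TCP at [0.221, -0.504, 0.199] pointing down, gripper open.
Joint ranges: [-173.82, 173.82], [-45.26, 126.66], [13.44, 144.39], [-59.66, 239.66], [0, 175.72], [-146.38, 146.38]. Speed limits (degrees/s): [127.2, 127.2, 147.25, 180, 180, 180].

## Interface

Orientations are given as [roll, pitch, yaw] about the fixed x, y, z axes, in that order (R = Rz(yaw) Ry(pitch) Rx(roll)).
In Python, from plant import ctrl gives the robot as it stands.
- The arm moves only by the shell command python3 -m crank 'ROWS' [FORCE]. ROWS is JSON, a list of rows, each a list of 5 numbers: the opening, from -1 (shut) to 1 (fully open), so that 0 is half open, then the shift along the tool's x, y, z in cm, then the turn about the tool's z in degrees. A call has 1 to 12 rows; each row shifts and turns the commanded pose from where the row before left it, along the tool's axes as they then stand; what a row does not reach is not made up. A row lasts 1/12 s, in which the tool goes at most 41.7 mm and 7.16 degrees, less where a joint would pass 70% of its speed; a pose out of reach is approached as far as the arm can. A call with a gripper value outside its range is refused whole. The fingers move at their own pace and stop on an object; FORCE is the grip in N (left out, the last holds). Time passes only in rows, so rows that do not move let the fingers close. It gives the time, the measured TCP pose, the force, the opening and the grip force at its end, in the units of the state.
- ctrl.get_obs(): the state, without advancing time (a new reading comes with each control period).
- ctrl.grab_frame(name): name is "scene" or "top" or "wrist"; returns the picture (400x640x3 uint8, blue, green, red); there is no depth.
- ctrl.calibration(name): a dict with "camera_matrix" (3x3 intrinsics, pixels), "origin" and "orientation" of the camera in the world. Camera axes: x right, y up, looking along -z (the intrinsics and any distortion apply to the point x, -y, -z); pixel columns grow to the right and rows downward; lengths in m; the calibration is good to about 2 mm. A picture is of the moment at which its call begins: read the wrist's pose just before it. calibration takes no time and is no camera call; for the wrist camera it gives the pose at the moment of the call.
- ctrl.finish_job(): hands the job in; it is judged then, once.
The state is a dict: "clock": time; "joint_positions": joint angles; "qd": joint speeds; "joint_efforts": joint torques, N m; "position": TCP position; "tcp_rot": TCP orientation; "contact_force": force on the tool from outside, world axes, zero at the start; "moment": the same for the moment, N m; "gripper_width": finger opening in m; "gripper_force": force on a finger pad.
Only numpy, scipy, OpenCV 4.12 (cv2) and the standard library are available. Lean on these libraries where they do the work, as an engineer would, in place of code of your own. Each camera call takes 0.05 s, during which the arm holds its last target. There are 200 camera calls.

## Task

Get the capsule sealer ready for me: of the six empty capsules on the tray, pick out the two crushed ones (one squashed to half height, one with its mouth pinched oval) and put them in the steel scrap pan, leaving the four sound ones standing where they are and the lids, scoop, brush and mug around them undisturbed. Then draw the sealer's spring-return loading slide out by its handle until the slide's front edge is at the black load line, and finish there, still holding the handle so that the slide stays at the line while I load it.

Things in the scene. Friction and masses are not known exactly. Their poses are not given: they have to be found in the camera images.
- squat: Crushed capsule, same aluminium cup but squashed down to 22 mm tall (half height) with a concertinaed wall, 51 mm across everywhere near the rim, mouth up on the tray; about 14 g. Origin: centre of its underside, z up. One of the two to cull.
- pinched: Pinched capsule, same aluminium cup, full 44 mm tall with a round 40 mm foot, but its mouth is squeezed to an oval, 63 mm along its own x axis by 31 mm along its own y axis at the rim; mouth up on the tray; about 14 g. Origin: centre of its underside, z up. One of the two to cull.
- sound_a: Sound capsule: empty open-topped aluminium cup standing mouth up on the tray, round, 44 mm tall, 40 mm across the foot widening to a 51 mm flanged rim; wall 2 mm, about 14 g. Origin: centre of its underside, z up its axis. One of four alike; stays where it stands.
- sound_b: Sound capsule: empty open-topped aluminium cup standing mouth up on the tray, round, 44 mm tall, 40 mm across the foot widening to a 51 mm flanged rim; wall 2 mm, about 14 g. Origin: centre of its underside, z up its axis. One of four alike; stays where it stands.
- sound_c: Sound capsule: empty open-topped aluminium cup standing mouth up on the tray, round, 44 mm tall, 40 mm across the foot widening to a 51 mm flanged rim; wall 2 mm, about 14 g. Origin: centre of its underside, z up its axis. One of four alike; stays where it stands.
- sound_d: Sound capsule: empty open-topped aluminium cup standing mouth up on the tray, round, 44 mm tall, 40 mm across the foot widening to a 51 mm flanged rim; wall 2 mm, about 14 g. Origin: centre of its underside, z up its axis. One of four alike; stays where it stands.
- tray: Low dark wooden tray, 220 (x) x 320 (y) mm, that carries the six capsules, spread in two rows of three about 100 mm apart (centre to centre, both ways) and mixed; floor 6 mm above the table, rim 14 mm high. Fixed. Origin: centre of its underside.
- pan: Open stainless-steel scrap pan, 176 (x) x 162 (y) x 65 mm high, walls and floor 3 mm, a flat rim standing out 6 mm all round. Fixed on the table. Origin: centre of its underside.
- sealer: White bench-top capsule sealer, fixed: bed 360 x 170 mm, top 23 mm above the table, column and overhanging press head (reaching to 0.34 m high) over its rear half. Its front is its own -x side. Two steel guide bars (tops 35 mm above the table) carry the loading slide. Origin: table level, 20 mm behind the middle of the bed along its x; the head begins at its own x = -10 mm (the dial on it at -22 mm) and lies above z = 106 mm.
- slide (a joint): Travel of the sealer's loading slide in m: 0 = home under the head (where it starts and where its spring pulls it), growing as it is drawn out towards the sealer's own -x; 0.080 = its front edge on the load line; end stop at 0.105. The spring pulls home with about 4 N at home, rising to about 10 N at the line.
- handle (a point): The slide's bow handle: a straight round steel bar, 12 mm thick, parallel to the sealer's own y, 78 mm of it free between the arms that run back to the slide 50 mm behind. Moves with the slide. This point: middle of the bar, 62 mm above the table, at home 135 mm in front of the sealer's origin; free above, press head 110 mm behind it at home, capsule nest (78 mm high) 165 mm behind it.
- slide_edge (a point): Middle of the slide's straight front edge (upper side of the aluminium plate that carries the capsule nest), 36 mm above the table, 50 mm behind the handle bar.
- load_line (a point): Middle of the load line: a black line, 3 mm wide, drawn across the bed and over the tops of both guide bars, 165 mm in front of the sealer's origin along its own -x and 35 mm from the bed's front edge; this point is 36 mm above the table.
- lid_stack: Stack of loose aluminium lids, 51 mm across, 28 mm high, near the tray; bystander, not part of the job; leave it standing or lying where it is. Origin: centre of its underside. 
- scoop: Copper coffee scoop with a thin wooden handle, 155 mm long, 24 mm high, lying between robot and tray; bystander, not part of the job; leave it standing or lying where it is. Origin: underside, in the handle where it meets the bowl. 
- brush: Small wooden bench brush, 170 mm long, 16 mm high, lying beyond the tray; bystander, not part of the job; leave it standing or lying where it is. Origin: centre of its underside. 
- mug: White ceramic mug, 80 mm across, 85 mm tall; bystander, not part of the job; leave it standing or lying where it is. Origin: centre of its underside. 
Things that resemble listed ones, but are neither listed nor needed, are in the scene too. What is shaped like the squat but green or orange is not meant. What is shaped like the sound_a but blue or orange is not meant.

How it is judged:
By the outcome, as a careful person would: the job done as asked, in the order asked, and still so for the second after the job is handed in, while the arm keeps its last pose, push and grip.
It also fails if it takes over 72 s, if anything falls off the work surface, if the arm or the gripper's body presses on something with over 40 N, if the wrist force passes 120 N, or if a joint passes its speed limit or range.

## Working session

There is one attempt and no reset: what is moved stays moved. The work goes in short steps, Python scripts to look and compute and a shell command to move; the robot and the scene stay as the last step left them, time stands still between calls to the robot, and variables do not carry over. Pictures are saved under pics/ and viewed, at most 10 in all, crops included, and the job is handed in when it is done.

```bash
ls; mkdir -p pics
python3 - <<'E'
from plant import ctrl
import cv2
for n in ("top","scene"):
    f=ctrl.grab_frame(n); cv2.imwrite(f"pics/{n}0.png",f)
    c=ctrl.calibration(n); print(n,c)
o=ctrl.get_obs(); print(o["clock"],o["position"],o["tcp_rot"],o["gripper_width"])
E
```

```text
pics
top {'camera_matrix': array([[368.15278116,   0.        , 314.32603948],
       [  0.        , 368.15278116, 204.60943173],
       [  0.        ,   0.        ,   1.        ]]), 'origin': array([0.41930926, 0.03498119, 1.0009668 ]), 'orientation': array([  9.25463425,   1.82123433, -90.6594893 ])}
scene {'camera_matrix': array([[374.6078435 ,   0.        , 319.50958016],
       [  0.        , 374.6078435 , 199.63392819],
       [  0.        ,   0.        ,   1.        ]]), 'origin': array([ 1.29218628, -0.17798098,  0.75048317]), 'orientation': array([47.54619536,  0.97420497, 73.08108864])}
0.1 [ 0.22105118 -0.50335271  0.19804799] [-1.79937658e+02 -6.49713017e-04  2.37094133e+01] 0.0849906918944304
```

View pics/top0.png

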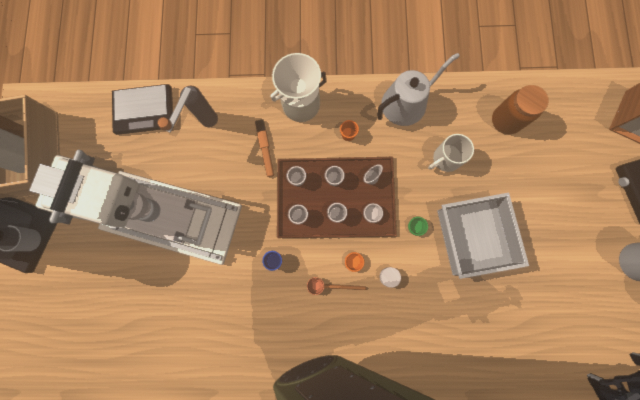

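View pics/scene0.png

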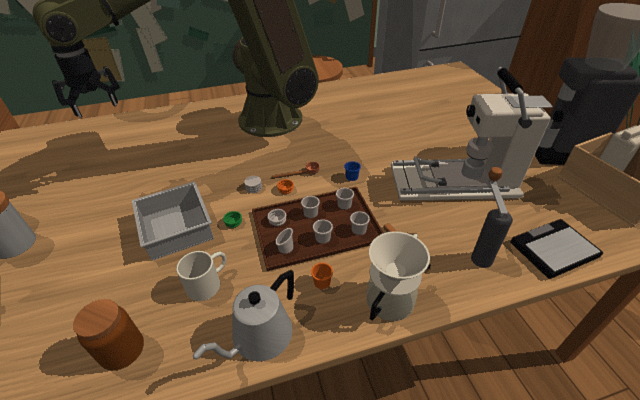

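The top view shows the tray at (337,198), with cups at (296,175), (334,175), (373,174), (298,214), (337,212) and (373,213). The pan is at (484,236), and the sealer on the left has its handle near (190–230, 230). The pinched-cup candidate is (373,174) and the squat-cup candidate is (373,213). The green (419,227) and orange (355,262), (348,130) ones are decoys. I'll confirm this in enlarged crops.

```bash
python3 - <<'E'
import cv2,numpy as np
f=cv2.imread("pics/top0.png")
cv2.imwrite("pics/c1.png",cv2.resize(f[150:250,270:400],None,fx=6,fy=6,interpolation=cv2.INTER_CUBIC)[:600])
cv2.imwrite("pics/c2.png",cv2.resize(f[165:265,110:243],None,fx=6,fy=6,interpolation=cv2.INTER_CUBIC))
E
cat > h.py <<'E'
import numpy as np
from scipy.spatial.transform import Rotation as R
from plant import ctrl
def ray(n,u,v,z,c=None):
    c=c or ctrl.calibration(n);K=c["camera_matrix"]
    d=np.array([(u-K[0,2])/K[0,0],-(v-K[1,2])/K[1,1],-1.])
    d=R.from_euler("xyz",c["orientation"],degrees=True).as_matrix()@d
    o=np.array(c["origin"]);return o+d*(z-o[2])/d[2]
def proj(n,p,c=None):
    c=c or ctrl.calibration(n);K=c["camera_matrix"]
    q=R.from_euler("xyz",c["orientation"],degrees=True).as_matrix().T@(np.array(p)-c["origin"])
    return K[0,2]+K[0,0]*q[0]/-q[2],K[1,2]-K[1,1]*q[1]/-q[2]
def go(target,yaw):
    "shift in tool axes (cm) and turn (deg) to reach target"
    o=ctrl.get_obs();M=R.from_euler("xyz",o["tcp_rot"],degrees=True).as_matrix()
    d=M.T@(np.array(target)-o["position"])*100
    t=-(yaw-o["tcp_rot"][2]); t=(t+90)%180-90
    return np.round(d,2),round(t,2)
E
```

```text
(no output)
```

View pics/c1.png

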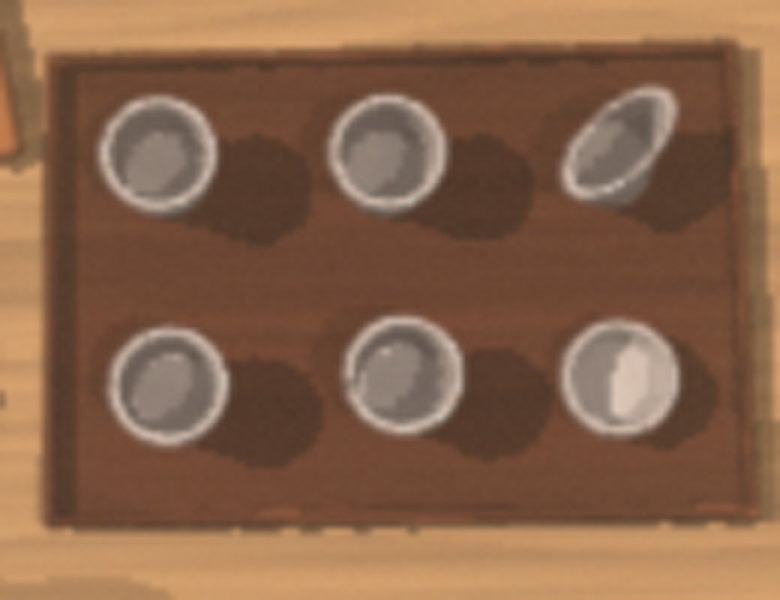

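View pics/c2.png

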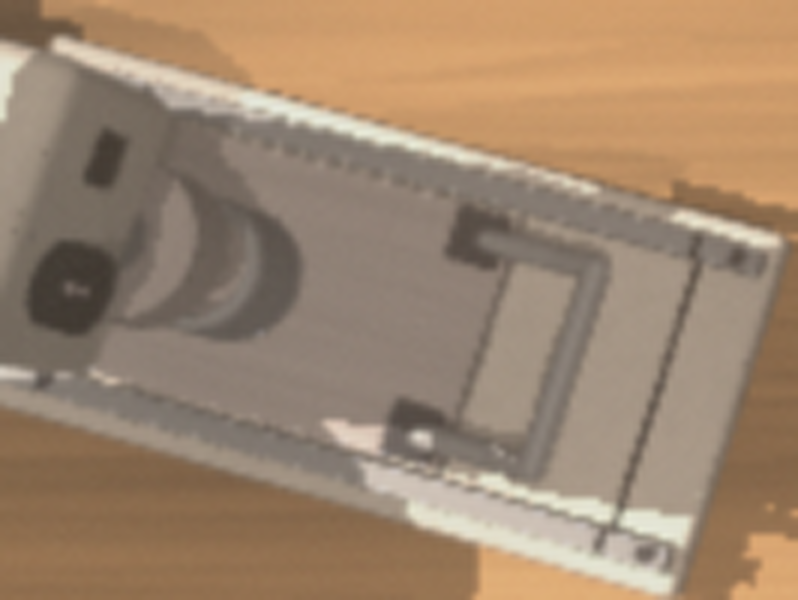

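Crop confirms the targets. In crop pixels, the squat cup is at (621,378): shallow, bright floor, no wall below the rim. The pinched cup is at (620,144), oval from (568,190) to (672,97). The handle bar runs from (597,258) to (536,468), and the load line from (698,245) to (602,548).

Run:
```python
from h import *
c=ctrl.calibration("top")
def P(x,y,z,ox,oy): return ray("top",ox+(x+.5)/6-.5,oy+(y+.5)/6-.5,z,c)
r=lambda p:np.round(p,4)
print("squat",r(P(621,378,.028,270,150)),"pinched",r(P(620,144,.050,270,150)))
for x,y in((388,153),(158,154),(168,386),(404,375)): print("sound",r(P(x,y,.05,270,150)))
a,b=P(568,190,.05,270,150),P(672,97,.05,270,150);print("major",np.degrees(np.arctan2(*(b-a)[1::-1])),np.linalg.norm(a-b))
a,b=P(597,258,.066,110,165),P(536,468,.066,110,165);d=b-a;print("bar",r((a+b)/2),np.linalg.norm(d),np.degrees(np.arctan2(d[1],d[0])))
a,b=P(698,245,.036,110,165),P(602,548,.036,110,165);d=b-a;L=(a+b)/2;print("line",r(L),np.linalg.norm(d),np.degrees(np.arctan2(d[1],d[0])))
a,b=P(510,264,.036,110,165),P(458,420,.036,110,165);print("edge",r((a+b)/2),np.degrees(np.arctan2(*(b-a)[1::-1])))
for u,v in((441,208),(511,195),(527,269),(456,278)): print("pan",r(ray("top",u,v,.065,c)))
for u,v in((419,227),(391,277),(355,262),(455,150)): print("other",r(ray("top",u,v,.025,c)))
print(go([0,0,0],0))
```

```text
squat [ 0.5542 -0.0918  0.028 ] pinched [ 0.6551 -0.0923  0.05  ]
sound [0.653  0.0097 0.05  ]
sound [0.6545 0.1115 0.05  ]
sound [0.5508 0.1075 0.05  ]
sound [0.554  0.0048 0.05  ]
major -48.868972182492314 0.06255534372108157
bar [0.5237 0.3478 0.066 ] 0.09310525973434113 165.64171239578903
line [0.512  0.3199 0.036 ] 0.13892822629602683 163.86487530651414
edge [0.5368 0.3952 0.036 ] 163.66014817717434
pan [ 0.5581 -0.2594  0.065 ]
pan [ 0.5886 -0.4379  0.065 ]
pan [ 0.4029 -0.4588  0.065 ]
pan [ 0.383  -0.2845  0.065 ]
other [ 0.5143 -0.2113  0.025 ]
other [ 0.3857 -0.1321  0.025 ]
other [ 0.4251 -0.0403  0.025 ]
other [ 0.7228 -0.3203  0.025 ]
(array([  0.  , -54.95,  19.86]), np.float64(23.71))
```

The two culls are at squat (0.554,-0.092) and pinched (0.655,-0.092), with the pinched major axis at -49°. The 62.6 mm oval, ~100 mm spacing and 79 mm edge-to-line distance all agree with the given sizes. One yaw, 131°, closes across the pinched cup's minor axis and also diagonally on the squat cup, so I turn to that first.

```bash
python3 -m crank '[[0.7,0,0,0,-7.1],[0.7,0,0,0,-7.1],[0.7,0,0,0,-7.1],[0.7,0,0,0,-7.1],[0.7,0,0,0,-7.1],[0.7,0,0,0,-7.1],[0.7,0,0,0,-7.1],[0.7,0,0,0,-7.1],[0.7,0,0,0,-7.1],[0.7,0,0,0,-7.1],[0.7,0,0,0,-7.1],[0.7,0,0,0,-7.1]]' 20
python3 -m crank '[[0.7,0,0,0,-7.1],[0.7,0,0,0,-7.1],[0.7,0,0,0,-7.1],[0.7,0,0,0,-0.8],[0.7,0,0,0,0]]'
python3 -c "
from h import *
print(go([.5542,-.0918,.12],131))"
```

```text
clock: 1.1
position: [0.2211, -0.5034, 0.1982]
tcp_rot: [-180.0, -0.0, 109.3]
contact_force: [0.6, 1.0, 0.0]
gripper_width: 0.0727
gripper_force: 0.0
clock: 1.52
position: [0.2211, -0.5035, 0.1983]
tcp_rot: [180.0, -0.0, 130.9]
contact_force: [0.3, -0.8, -0.4]
gripper_width: 0.0726
gripper_force: 0.0
(array([ 9.34, 52.12,  7.85]), np.float64(-0.14))
```

```bash
python3 -m crank '[[0.7,0.6,3.5,0,0],[0.7,0.6,3.5,0,0],[0.7,0.6,3.5,0,0],[0.7,0.6,3.5,0,0],[0.7,0.6,3.5,0,0],[0.7,0.6,3.5,0,0],[0.7,0.6,3.5,0.4,0],[0.7,0.6,3.5,0.4,0],[0.7,0.6,3.5,0.4,0],[0.7,0.6,3.5,0.4,0],[0.7,0.6,3.5,0.4,0],[0.7,0.6,3.5,0.4,0]]'
python3 -m crank '[[0.7,0.6,3.5,1,0],[0.7,0.6,3.5,1,0],[0.7,0.6,3,1,0],[0.7,0,0,1,0],[0.7,0,0,0,0],[0.7,0,0,0,0]]'
python3 - <<'E'
from h import *;import cv2
print(go([.5542,-.0918,.010],131))
c=ctrl.calibration("wrist");f=ctrl.grab_frame("wrist");cv2.imwrite("pics/w1.png",f)
print(proj("wrist",[.5542,-.0918,.028],c),proj("wrist",[.6551,-.0923,.05],c),c["origin"])
E
```

```text
clock: 2.52
position: [0.4917, -0.172, 0.1744]
tcp_rot: [180.0, 0.0, 130.7]
contact_force: [0.2, -0.6, -0.3]
gripper_width: 0.0727
gripper_force: 0.0
clock: 3.02
position: [0.554, -0.0947, 0.1342]
tcp_rot: [-179.9, -0.1, 130.9]
contact_force: [0.1, -0.3, 0.2]
gripper_width: 0.073
gripper_force: 0.0
(array([ 0.19,  0.22, 12.42]), np.float64(-0.12))
(np.float64(323.04114496830874), np.float64(185.61425896657286)) (np.float64(395.6829628619659), np.float64(252.54122841900667)) [ 0.50110281 -0.03408987  0.30890512]
```

View pics/w1.png

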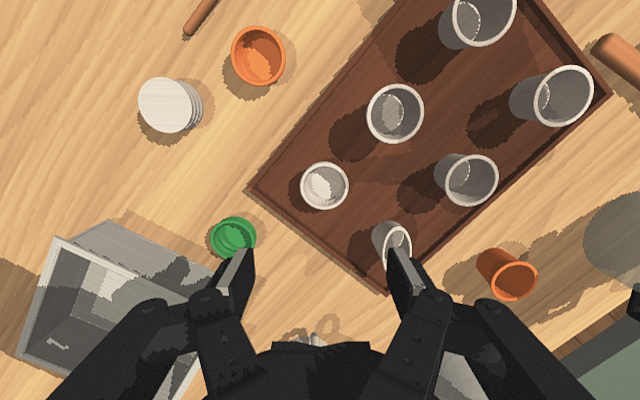

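Wrist view puts the squat rim at (324,185), against a prediction of (323,186), so I descend.

```bash
python3 -m crank '[[0.7,0.2,0.2,3,0],[0.7,0,0,3,0],[0.7,0,0,3,0],[0.7,0,0,2,0],[0.7,0,0,1.4,0],[0.7,0,0,0,0],[0.7,0,0,0,0]]' 25
python3 -m crank '[[-0.5,0,0,0,0],[-0.5,0,0,0,0],[-0.5,0,0,0,0],[-0.5,0,0,0,0],[-0.5,0,0,0,0],[-0.5,0,0,0,0]]' 25
python3 -m crank '[[-0.5,0,0,-1,0],[-0.5,0,0,-2,0],[-0.5,0,0,-3.5,0],[-0.5,0,0,-4,0],[-0.5,0,0,-3.5,0],[-0.5,0,0,0,0],[-0.5,0,0,0,0]]' 25
python3 -c "
from h import *
print(go([.520,-.355,.15],131))"
```

```text
clock: 3.65
position: [0.5546, -0.0925, 0.0113]
tcp_rot: [180.0, 0.0, 130.9]
contact_force: [0.2, -0.3, -0.0]
gripper_width: 0.0724
gripper_force: 0.0
clock: 4.15
position: [0.5548, -0.0916, 0.0108]
tcp_rot: [180.0, 0.0, 131.0]
contact_force: [0.5, -0.0, 0.2]
gripper_width: 0.0212
gripper_force: 0.0
clock: 4.73
position: [0.5555, -0.0918, 0.1533]
tcp_rot: [179.8, 0.2, 131.0]
contact_force: [1.0, 0.7, -1.4]
gripper_width: 0.0212
gripper_force: 0.0
(array([-17.53, -19.95,   0.34]), np.float64(0.01))
```

The grip missed: the fingers closed to 21 mm with no force. Looking again.

Run:
```python
from h import *;import cv2
f=ctrl.grab_frame("wrist");c=ctrl.calibration("wrist")
g=ctrl.grab_frame("scene")
a=cv2.resize(f[120:340,200:480],(510,400));b=cv2.resize(g[170:270,220:290],(280,400),interpolation=cv2.INTER_CUBIC)
cv2.imwrite("pics/m1.png",np.hstack([a,b]))
print(proj("wrist",[.5542,-.0918,.028],c))
```

```text
(np.float64(320.38413575171097), np.float64(182.8655866870116))
```

View pics/m1.png

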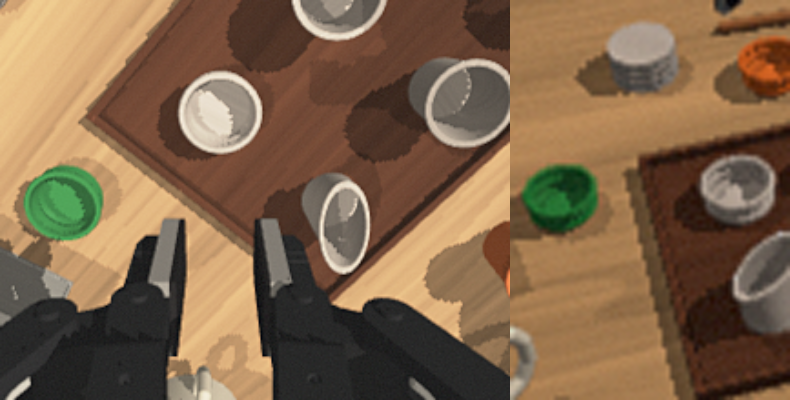

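Run:
```python
from h import *
o=ctrl.get_obs();p=np.array(o["position"]);M=R.from_euler("xyz",o["tcp_rot"],degrees=True).as_matrix()
c=ctrl.calibration("wrist")
for dz in(0,-.01,-.019,-.03):
  for dy in(-.0106,.0106):
    print(dz,dy,np.round(proj("wrist",p+M@[0,dy,dz],c),0), "crop",[round((v-o_)*s) for v,o_,s in zip(proj("wrist",p+M@[0,dy,dz],c),(200,120),(510/280,400/220))])
```

```text
0 -0.0106 [306. 230.] crop [193, 200]
0 0.0106 [337. 230.] crop [249, 200]
-0.01 -0.0106 [305. 237.] crop [191, 212]
-0.01 0.0106 [337. 237.] crop [250, 212]
-0.019 -0.0106 [304. 243.] crop [190, 224]
-0.019 0.0106 [338. 243.] crop [252, 224]
-0.03 -0.0106 [303. 252.] crop [188, 240]
-0.03 0.0106 [339. 252.] crop [254, 240]
```

```bash
python3 -m crank '[[0.45,0,0,0,0],[0.45,0,0,0,0],[0.45,0,0,0,0],[0.45,0,0,3.5,0],[0.45,0,0,4,0],[0.45,0,0,3.5,0],[0.45,0,0,2,0],[0.45,0,0,1.3,0],[0.45,0,0,0,0],[0.45,0,0,0,0]]' 25
python3 -m crank '[[0.45,0,0,0.2,0],[0.45,0,0,0,0]]'
python3 -m crank '[[0.45,0,0,0.2,0],[0.45,0,0,0,0]]'
python3 - <<'E'
from h import *;import cv2
g=ctrl.grab_frame("scene");f=ctrl.grab_frame("wrist")
b=cv2.resize(g[150:270,220:320],(500,600),interpolation=cv2.INTER_CUBIC)
a=cv2.resize(f[130:300,235:405],(300,300))
cv2.imwrite("pics/m2.png",np.hstack([b,np.vstack([a,a*0])]))
E
```

```text
clock: 5.67
position: [0.5544, -0.0915, 0.0072]
tcp_rot: [-180.0, -0.1, 131.0]
contact_force: [-0.4, 0.2, 0.4]
gripper_width: 0.0623
gripper_force: 0.0
clock: 5.83
position: [0.5552, -0.0917, 0.0065]
tcp_rot: [179.9, 0.1, 131.0]
contact_force: [-0.3, -0.2, 0.4]
gripper_width: 0.0618
gripper_force: 0.0
clock: 6.0
position: [0.5549, -0.0917, 0.0039]
tcp_rot: [180.0, 0.0, 131.0]
contact_force: [2.1, 0.8, -0.1]
gripper_width: 0.0616
gripper_force: 0.0
```

View pics/m2.png

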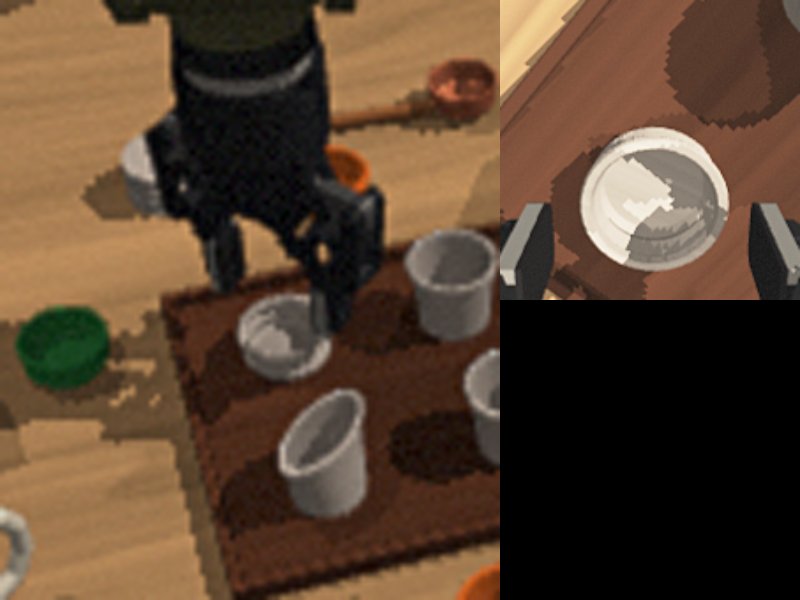

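Run:
```python
from h import *
o=ctrl.get_obs();p=np.array(o["position"]);M=R.from_euler("xyz",o["tcp_rot"],degrees=True).as_matrix()
cs,cw=ctrl.calibration("scene"),ctrl.calibration("wrist")
def tri(a,b):
    o1=np.array(cs["origin"]);d1=ray("scene",*a,0,cs)-o1;o2=np.array(cw["origin"]);d2=ray("wrist",*b,0,cw)-o2
    s=np.linalg.lstsq(np.c_[d1,-d2],o2-o1,rcond=None)[0];q1=o1+s[0]*d1;q2=o2+s[1]*d2
    return (q1+q2)/2,np.linalg.norm(q1-q2)
for n,a,b in(("R",(286,217),(379.6,248)),("L",(265,207.6),(262,248)),("squat",(277,216),(322.9,243.3))):
    q,e=tri(a,b);print(n,np.round(q,4),round(e,4),"tool mm",np.round(M.T@(q-p)*1000,1))
for z in(0,.02,.04):print(z,np.round(proj("scene",p+[0,0,z],cs)),np.round(proj("wrist",p+[0,0,z],cw)))
print(proj("scene",[.5542,-.0918,.028],cs),proj("wrist",[.5542,-.0918,.028],cw))
```

```text
R [ 0.5784 -0.0678  0.0344] 0.0008 tool mm [  2.5  33.5 -30.5]
L [ 0.5263 -0.1139  0.0348] 0.0039 tool mm [  1.9 -36.1 -30.9]
squat [ 0.5556 -0.09    0.0237] 0.0016 tool mm [  0.7   1.7 -19.8]
0 [277. 221.] [321. 230.]
0.02 [276. 216.] [321. 244.]
0.04 [275. 211.] [321. 261.]
(np.float64(275.79997560882487), np.float64(214.61762983333216)) (np.float64(320.36733808348146), np.float64(246.56669009445613))
```

Triangulating the fingertips from both views puts them near z = 0.034 while the TCP reads 0.004. The tips are about 20 mm farther back than the TCP suggests, so I feel downward carefully.

```bash
python3 -m crank '[[0.45,0,0,0.5,0],[0.45,0,0,0.5,0],[0.45,0,0,0.3,0],[0.45,0,0,0,0],[0.45,0,0,0,0]]' 25
python3 -m crank '[[0.45,0,0,0.2,0],[0.45,0,0,0.2,0],[0.45,0,0,0,0],[0.45,0,0,0,0]]' 25
python3 -m crank '[[0.1,0,0,0,0],[0.1,0,0,0,0],[0.1,0,0,0,0],[0.1,0,0,0,0]]' 25
python3 - <<'E'
from h import *
print(np.round(ctrl.get_obs()["joint_positions"],2))
E
```

```text
clock: 6.52
position: [0.5545, -0.0916, -0.0098]
tcp_rot: [-180.0, -0.0, 131.0]
contact_force: [0.0, 0.6, -0.1]
gripper_width: 0.0621
gripper_force: 0.0
clock: 6.85
position: [0.5546, -0.0916, -0.0135]
tcp_rot: [-180.0, -0.0, 131.0]
contact_force: [0.5, -0.4, -0.2]
gripper_width: 0.062
gripper_force: 0.0
clock: 7.18
position: [0.5548, -0.0917, -0.0129]
tcp_rot: [180.0, 0.0, 131.0]
contact_force: [-2.7, 0.2, 5.2]
gripper_width: 0.0497
gripper_force: 25.1
[-13.12  33.69  94.63  -0.    51.66 -54.12]
```

Gripped at 49.7 mm with 25 N. Lifting.

```bash
python3 -m crank '[[0,0,0,-0.5,0],[0,0,0,-1,0],[0,0,0,-2,0],[0,0,0,-3,0],[0,0,0,-3.5,0],[0,0,0,-3,0],[0,0,0,0,0],[0,0,0,0,0]]' 25
python3 -c "
from h import *
print(go([.518,-.355,.11],131))"
```

```text
clock: 7.85
position: [0.5555, -0.0918, 0.119]
tcp_rot: [179.9, 0.2, 131.0]
contact_force: [0.2, 0.1, -2.0]
gripper_width: 0.0496
gripper_force: 26.0
(array([-17.4 , -20.11,   0.91]), np.float64(0.01))
```

```bash
python3 -m crank '[[0,-1,-1,0,0],[0,-1.8,-2.1,0,0],[0,-1.8,-2.1,0,0],[0,-1.8,-2.1,0,0],[0,-1.8,-2.1,0,0],[0,-1.8,-2.1,0,0],[0,-1.8,-2.1,0,0],[0,-1.8,-2.1,0,0],[0,-1.8,-2.1,0,0],[0,-1.8,-2.1,0,0],[0,-1,-1.2,0,0],[0,-1,-1.1,0,0]]' 25
python3 -m crank '[[0,0,0,0,0],[0,0,0,2,0],[0,0,0,3,0],[0,0,0,3,0],[0,0,0,2,0],[0,0,0,0.9,0],[0,0,0,0,0],[0,0,0,0,0]]' 25
python3 -m crank '[[0.6,0,0,0,0],[0.6,0,0,0,0],[0.6,0,0,0,0],[0.6,0,0,0,0],[0.6,0,0,-2,0],[0.6,0,0,-3,0],[0.6,0,0,-4,0],[0.4,0,0,-3,0],[0.4,0,0,0,0]]' 25
python3 -c "
from h import *
print(go([.6551,-.0923,.11],131))"
```

```text
clock: 8.85
position: [0.5121, -0.3836, 0.1154]
tcp_rot: [-180.0, -0.1, 130.9]
contact_force: [-0.0, 1.2, -0.1]
gripper_width: 0.0494
gripper_force: 26.0
clock: 9.52
position: [0.5136, -0.382, 0.0083]
tcp_rot: [180.0, 0.0, 131.0]
contact_force: [0.1, 0.3, 0.4]
gripper_width: 0.049
gripper_force: 26.0
clock: 10.27
position: [0.5152, -0.3839, 0.1353]
tcp_rot: [179.9, 0.6, 131.0]
contact_force: [1.3, -0.8, 0.3]
gripper_width: 0.0597
gripper_force: 0.0
(array([12.85, 29.69,  2.44]), np.float64(0.01))
```

```bash
python3 -m crank '[[0.4,0.8,1.5,0,0],[0.4,1.3,3,0,0],[0.4,1.3,3,0,0],[0.4,1.3,3,0,0],[0.4,1.3,3,0,0],[0.4,1.3,3,0,0],[0.4,1.3,3,0,0],[0.4,1.3,3,0,0],[0.4,1.3,3,0.4,0],[0.4,1.2,2.8,1,0],[0.4,0.4,1.4,1,0],[0.4,0,0,0,0]]' 25
python3 - <<'E'
from h import *
import cv2
print(go([.6551,-.0923,-.008],131))
f=ctrl.grab_frame("wrist");c=ctrl.calibration("wrist");print(proj("wrist",[.6551,-.0923,.05],c))
t=ctrl.grab_frame("top")
cv2.imwrite("pics/w3.png",np.hstack([cv2.resize(f[80:320,200:440],(400,400)),cv2.resize(t[180:290,430:540],(400,400))]))
E
```

```text
clock: 11.27
position: [0.6534, -0.0878, 0.1011]
tcp_rot: [-179.9, -0.1, 131.2]
contact_force: [-0.6, -0.6, -0.5]
gripper_width: 0.0598
gripper_force: 0.0
(array([-0.48, -0.15, 10.91]), np.float64(0.19))
(np.float64(321.00823472987), np.float64(208.37877226778812))
```

View pics/w3.png

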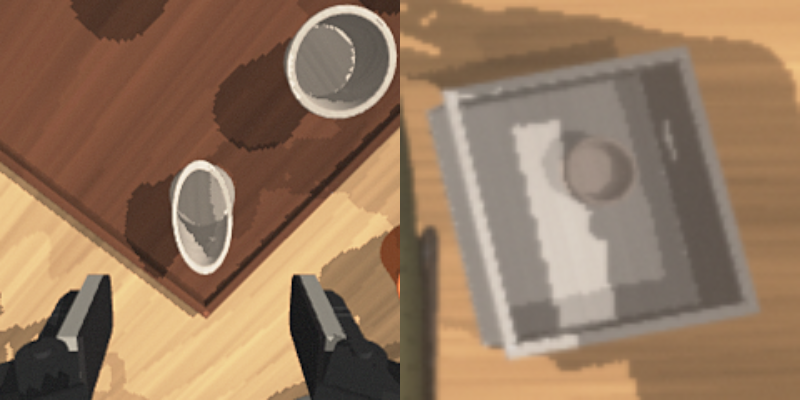

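The squat cup is in the pan (right crop at 597,170). The pinched rim is at (322,210) against a prediction of (321,208), with its long axis along tool x. Descending.

```bash
python3 -m crank '[[0.4,-0.5,-0.1,2,0],[0.4,0,0,3,0],[0.4,0,0,3,0],[0.4,0,0,2,0],[0.4,0,0,0.9,0],[0.4,0,0,0,0],[0.4,0,0,0,0]]' 25
python3 -m crank '[[-0.4,0,0,0,0],[-0.4,0,0,0,0],[-0.4,0,0,0,0],[-0.4,0,0,0,0],[-0.4,0,0,0,0]]' 25
python3 -m crank '[[-0.4,0,0,-0.5,0],[-0.4,0,0,-1,0],[-0.4,0,0,-2,0],[-0.4,0,0,-3,0],[-0.4,0,0,-3,0],[-0.4,0,0,-3,0],[-0.4,0,0,0,0],[-0.4,0,0,0,0]]' 25
python3 -c "
from h import *
print(go([.445,-.345,.115],131))"
```

```text
clock: 11.95
position: [0.6562, -0.0961, -0.0041]
tcp_rot: [180.0, 0.1, 131.0]
contact_force: [-0.1, 0.1, 1.4]
gripper_width: 0.0598
gripper_force: 0.0
clock: 12.37
position: [0.6567, -0.0955, -0.0033]
tcp_rot: [179.9, 0.1, 131.0]
contact_force: [-1.9, -0.0, 6.7]
gripper_width: 0.0332
gripper_force: 24.7
clock: 13.03
position: [0.6567, -0.0953, 0.1227]
tcp_rot: [179.8, 0.2, 131.0]
contact_force: [0.1, -0.2, -1.0]
gripper_width: 0.0335
gripper_force: 24.9
(array([ -4.95, -32.37,   0.7 ]), np.float64(0.01))
```

```bash
python3 -m crank '[[-0.4,-0.2,-1.2,0,0],[-0.4,-0.45,-3,0,0],[-0.4,-0.45,-3,0,0],[-0.4,-0.45,-3,0,0],[-0.4,-0.45,-3,0,0],[-0.4,-0.45,-3,0,0],[-0.4,-0.45,-3,0,0],[-0.4,-0.45,-3,0,0],[-0.4,-0.45,-3,0,0],[-0.4,-0.45,-3,0,0],[-0.4,-0.45,-3,0,0],[-0.4,-0.2,-1.2,0,0]]' 25
python3 -m crank '[[-0.4,0,0,0,0],[-0.4,0,0,0,0],[-0.4,0,0,2,0],[-0.4,0,0,3,0],[-0.4,0,0,3,0],[-0.4,0,0,2,0],[-0.4,0,0,1,0],[-0.4,0,0,0,0],[-0.4,0,0,0,0]]' 25
python3 -m crank '[[0.3,0,0,0,0],[0.3,0,0,0,0],[0.3,0,0,0,0],[0.3,0,0,0,0],[0.3,0,0,-2,0],[0.3,0,0,-3,0],[0.3,0,0,-4,0],[0.3,0,0,-3,0],[0.3,0,0,-3,0],[0.3,0,0,0,0]]' 25
python3 -c "
from h import *
print(go([.30,-.2,.17],164),ctrl.get_obs()['joint_positions'])"
```

```text
clock: 14.03
position: [0.4402, -0.3468, 0.1185]
tcp_rot: [-180.0, -0.1, 130.9]
contact_force: [0.6, -0.2, 0.2]
gripper_width: 0.0334
gripper_force: 24.9
clock: 14.78
position: [0.444, -0.3443, 0.01]
tcp_rot: [180.0, -0.0, 131.1]
contact_force: [0.4, -0.6, -0.2]
gripper_width: 0.0331
gripper_force: 24.9
clock: 15.62
position: [0.4452, -0.3462, 0.1663]
tcp_rot: [179.9, 0.5, 131.0]
contact_force: [0.5, 0.0, -0.3]
gripper_width: 0.0556
gripper_force: 0.0
(array([20.56, -1.36, -0.57]), np.float64(-32.99)) [-4.15967229e+01  2.01950555e+01  8.75819087e+01  1.41802327e-04
  7.16694037e+01 -8.26023082e+01]
```

Both culls are released. Now I turn to the handle yaw of 164° and travel over.

```bash
python3 -m crank '[[0.3,0,0,0,-6.6],[0.3,0,0,0,-6.6],[0.3,0,0,0,-6.6],[0.3,0,0,0,-6.6],[0.3,0,0,0,-6.6],[0.3,0,0,0,0]]'
python3 -c "
from h import *
print(go([.5237,.3478,.15],164))"
```

```text
clock: 16.12
position: [0.4434, -0.3447, 0.1597]
tcp_rot: [-180.0, 0.0, 164.3]
contact_force: [-0.8, -0.3, 0.4]
gripper_width: 0.0554
gripper_force: 0.0
(array([10.99, 68.84,  0.96]), np.float64(0.32))
```

```bash
python3 -m crank '[[0.3,0.2,1.5,0,0],[0.3,0.5,3.2,0,0],[0.3,0.5,3.2,0,0],[0.3,0.5,3.2,0,0],[0.3,0.5,3.2,0,0],[0.3,0.5,3.2,0,0],[0.3,0.5,3.2,0,0],[0.3,0.5,3.2,0,0],[0.3,0.5,3.2,0,0],[0.3,0.5,3.2,0,0],[0.3,0.5,3.2,0,0],[0.3,0.5,3.2,0,0]]'
python3 -m crank '[[0.3,0.5,3.2,0,0],[0.3,0.5,3.2,0,0],[0.3,0.5,3.2,0,0],[0.3,0.5,3.2,0,0],[0.3,0.5,3.2,0,0],[0.3,0.5,3.2,0,0],[0.3,0.5,3.2,0,0],[0.3,0.5,3.2,0,0],[0.3,0.5,3.2,0,0],[0.3,0.5,2.5,0,0],[0.3,0,0.8,0,0],[0.3,0,0,0,0]]'
python3 - <<'E'
from h import *
import cv2
print(go([.5237,.3478,.032],164))
f=ctrl.grab_frame("wrist");c=ctrl.calibration("wrist")
u=np.array([np.cos(np.radians(164)),np.sin(np.radians(164)),0])
h=np.array([.5237,.3478,.068])
print([np.round(proj("wrist",h+s*u,c),1) for s in(-.04,0,.04)])
cv2.imwrite("pics/w4.png",f)
t=ctrl.grab_frame("top");cv2.imwrite("pics/t4.png",t)
E
```

```text
clock: 17.12
position: [0.4894, 0.0259, 0.1598]
tcp_rot: [180.0, 0.0, 163.8]
contact_force: [-0.2, -1.3, 0.3]
gripper_width: 0.0552
gripper_force: 0.0
clock: 18.12
position: [0.5294, 0.3478, 0.1591]
tcp_rot: [-180.0, -0.0, 164.0]
contact_force: [-0.8, -0.7, 1.2]
gripper_width: 0.0553
gripper_force: 0.0
(array([ 0.55, -0.15, 12.71]), np.float64(-0.03))
[array([320.9, 223.4]), array([320.9, 186.2]), array([320.9, 145.4])]
```

View pics/w4.png

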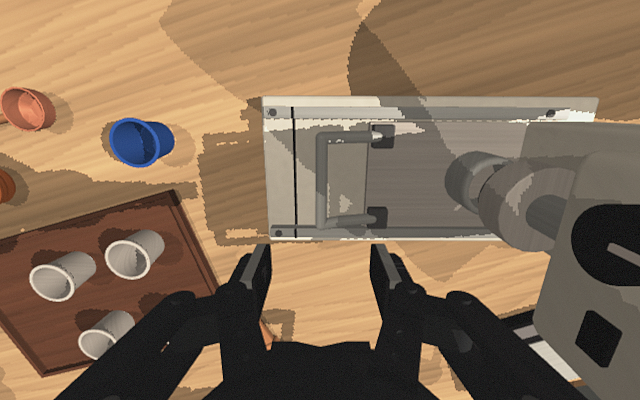

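The handle bar is vertical at u≈321, from (322,135) to (320,228), centred between the fingers as predicted. The load line is at u=294. Descending and gripping.

```bash
python3 -m crank '[[0.3,0.7,-0.1,2,0],[0.3,0,0,3,0],[0.3,0,0,3,0],[0.3,0,0,2.5,0],[0.3,0,0,1.2,0],[0.3,0,0,1,0],[0.3,0,0,0,0],[0.3,0,0,0,0]]' 25
python3 -m crank '[[-1,0,0,0,0],[-1,0,0,0,0],[-1,0,0,0,0],[-1,0,0,0,0],[-1,0,0,0,0],[-1,0,0,0,0],[-1,0,0,0,0]]' 80
python3 - <<'E'
from h import *
import cv2
f=ctrl.grab_frame("wrist");g=ctrl.grab_frame("scene")
cv2.imwrite("pics/w5.png",np.hstack([f[80:330,180:430],cv2.resize(g[130:230,370:470],(500,500),interpolation=cv2.INTER_CUBIC)[125:375]]))
E
```

```text
clock: 18.88
position: [0.5237, 0.347, 0.0337]
tcp_rot: [180.0, 0.0, 164.0]
contact_force: [-0.6, -0.4, 0.4]
gripper_width: 0.0553
gripper_force: 0.0
clock: 19.47
position: [0.5245, 0.3485, 0.0351]
tcp_rot: [179.8, 0.2, 164.0]
contact_force: [0.5, 4.8, 13.3]
gripper_width: 0.0002
gripper_force: 6.5
```

View pics/w5.png

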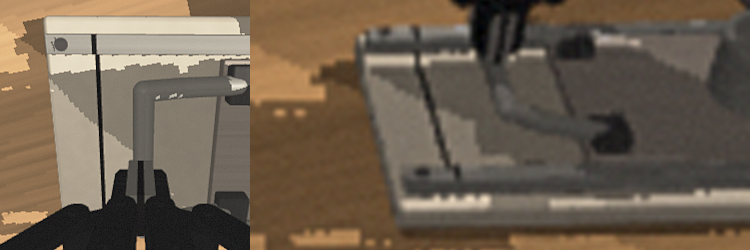

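The fingers closed on top of the bar (13 N upward), so the tips really sit about 33 mm behind the reported TCP. I reopen and go about 22 mm deeper.

```bash
python3 -m crank '[[-1,0,0,-2,0],[0.3,0,0,-1,0],[0.3,0,0,0,0],[0.3,0,0,0,0],[0.3,0,0,0,0],[0.3,0,0,0,0]]' 25
python3 -c "
from h import *
print(go([.5233,.3475,.014],164))"
```

```text
clock: 20.07
position: [0.5227, 0.3469, 0.0616]
tcp_rot: [-179.9, -0.1, 164.0]
contact_force: [-0.5, 0.8, -1.0]
gripper_width: 0.0554
gripper_force: 0.0
(array([-0.04,  0.08,  4.76]), np.float64(0.01))
```

```bash
python3 -m crank '[[0.3,0,0,2,0],[0.3,0,0,1.5,0],[0.3,0,0,0.8,0],[0.3,0,0,0.4,0],[0.3,0,0,0,0],[0.3,0,0,0,0]]' 40
python3 -m crank '[[-1,0,0,0,0],[-1,0,0,0,0],[-1,0,0,0,0],[-1,0,0,0,0],[-1,0,0,0,0],[-1,0,0,0,0],[-1,0,0,0,0]]' 40
```

```text
clock: 20.57
position: [0.5233, 0.3472, 0.016]
tcp_rot: [180.0, 0.0, 164.0]
contact_force: [0.7, -0.3, 0.1]
gripper_width: 0.0559
gripper_force: 0.0
clock: 21.15
position: [0.5235, 0.3477, 0.0163]
tcp_rot: [179.9, 0.1, 164.0]
contact_force: [0.5, 4.9, 5.5]
gripper_width: 0.0105
gripper_force: 39.3
```

Width is plausible, but the 5 N upward push suggests a shallow grip. Reopen and go 9 mm deeper; the bed below is at 23 mm, so there's room.

```bash
python3 -m crank '[[0.3,0,0,0,0],[0.3,0,0,0,0],[0.3,0,0,0,0],[0.3,0,0,0,0],[0.3,0,0,0.5,0],[0.3,0,0,0.4,0],[0.3,0,0,0,0],[0.3,0,0,0,0]]' 40
python3 -m crank '[[-1,0,0,0,0],[-1,0,0,0,0],[-1,0,0,0,0],[-1,0,0,0,0],[-1,0,0,0,0],[-1,0,0,0,0],[-1,0,0,0,0]]' 40
```

```text
clock: 21.82
position: [0.5229, 0.347, 0.006]
tcp_rot: [-180.0, -0.0, 164.0]
contact_force: [-0.0, -0.6, 0.3]
gripper_width: 0.056
gripper_force: 0.0
clock: 22.4
position: [0.5233, 0.3475, 0.0069]
tcp_rot: [179.9, 0.0, 164.0]
contact_force: [1.2, 4.0, 2.8]
gripper_width: 0.0106
gripper_force: 39.1
```

```bash
python3 -m crank '[[-1,0,0,0,0],[-1,0,0,0,0],[-1,0,-0.5,0,0],[-1,0,-0.8,0,0],[-1,0,-0.8,0,0],[-1,0,-0.8,0,0],[-1,0,-0.8,0,0],[-1,0,-0.8,0,0],[-1,0,-0.8,0,0],[-1,0,-0.8,0,0],[-1,0,-0.8,0,0],[-1,0,-0.8,0,0]]' 60
python3 -m crank '[[-1,0,-0.3,0,0],[-1,0,0,0,0],[-1,0,0,0,0],[-1,0,0,0,0],[-1,0,0,0,0],[-1,0,0,0,0]]' 60
python3 - <<'E'
from h import *
import cv2
o=ctrl.get_obs();d=np.array([np.cos(np.radians(-106)),np.sin(np.radians(-106)),0])
print("moved",(np.array(o["position"])-[.5233,.3475,.0069])@d)
E
```

```text
clock: 23.4
position: [0.5018, 0.2737, 0.0069]
tcp_rot: [179.9, 0.0, 164.0]
contact_force: [-0.8, 12.0, 2.8]
gripper_width: 0.0103
gripper_force: 58.8
clock: 23.9
position: [0.501, 0.271, 0.0069]
tcp_rot: [179.9, -0.0, 164.0]
contact_force: [-1.0, 10.8, 4.3]
gripper_width: 0.0103
gripper_force: 58.9
moved 0.0796611994801274
```

Force is 10.8 N along the pull, as expected from the spring at the line. I check the edge against the line numerically by sampling rectified profiles along the sealer axis, before versus now.

Run:
```python
from h import *
import cv2
d=np.array([np.cos(np.radians(-106)),np.sin(np.radians(-106)),0]);y=np.array([-d[1],d[0],0]);L=np.array([.512,.3199,.036])
w=ctrl.grab_frame("wrist");cw=ctrl.calibration("wrist");t=ctrl.grab_frame("top");ct=ctrl.calibration("top");t0=cv2.imread("pics/top0.png")
ss=np.arange(-.016,.0161,.001)
print("s mm",list(np.round(ss*1000).astype(int)))
for n,im,c in(("top",t0,ct),("top",t,ct),("wrist",w,cw)):
  for lat in(-.06,-.05,.035,.05,.06,.068):
    uv=np.array([proj(n,L+s*d+lat*y,c) for s in ss],np.float32)
    v=cv2.remap(cv2.cvtColor(im,cv2.COLOR_BGR2GRAY),uv[None,:,0],uv[None,:,1],cv2.INTER_LINEAR,borderValue=0)[0]
    print(n,lat,uv[16].round(),v.tolist())
```

```text
s mm [np.int64(-16), np.int64(-15), np.int64(-14), np.int64(-13), np.int64(-12), np.int64(-11), np.int64(-10), np.int64(-9), np.int64(-8), np.int64(-7), np.int64(-6), np.int64(-5), np.int64(-4), np.int64(-3), np.int64(-2), np.int64(-1), np.int64(0), np.int64(1), np.int64(2), np.int64(3), np.int64(4), np.int64(5), np.int64(6), np.int64(7), np.int64(8), np.int64(9), np.int64(10), np.int64(11), np.int64(12), np.int64(13), np.int64(14), np.int64(15), np.int64(16)]
top -0.06 [211. 252.] [169, 161, 152, 156, 161, 164, 165, 163, 162, 162, 159, 152, 145, 141, 138, 137, 134, 130, 126, 129, 136, 140, 144, 153, 160, 164, 165, 163, 166, 163, 159, 154, 151]
top -0.05 [212. 249.] [172, 176, 181, 186, 193, 196, 199, 200, 192, 182, 176, 177, 178, 178, 172, 163, 149, 132, 112, 122, 141, 159, 174, 184, 193, 198, 204, 210, 215, 218, 219, 219, 220]
top 0.035 [222. 218.] [152, 152, 152, 153, 153, 153, 152, 152, 152, 152, 153, 152, 151, 150, 144, 136, 127, 117, 109, 105, 119, 133, 145, 148, 150, 151, 151, 151, 151, 150, 150, 150, 150]
top 0.05 [224. 212.] [153, 153, 153, 153, 153, 152, 153, 153, 153, 153,
[... 1778 characters left out ...]
82, 80, 71, 142, 137, 136, 137, 137, 137, 136, 136, 137, 137, 136, 136]
wrist 0.035 [402. 297.] [70, 52, 27, 28, 28, 29, 30, 24, 28, 27, 31, 30, 26, 30, 30, 31, 27, 30, 28, 31, 29, 31, 29, 29, 30, 32, 27, 26, 28, 31, 28, 29, 27]
wrist 0.05 [399. 317.] [26, 32, 29, 26, 25, 30, 31, 28, 30, 33, 30, 30, 34, 33, 29, 29, 34, 34, 31, 35, 35, 35, 33, 33, 37, 30, 38, 34, 31, 27, 28, 29, 29]
wrist 0.06 [398. 330.] [31, 31, 29, 43, 89, 105, 107, 102, 71, 28, 33, 33, 33, 32, 33, 34, 34, 34, 35, 31, 32, 35, 33, 34, 34, 30, 31, 33, 29, 28, 29, 24, 29]
wrist 0.068 [397. 339.] [28, 24, 31, 30, 28, 28, 32, 32, 28, 29, 34, 32, 34, 33, 31, 34, 33, 35, 35, 35, 31, 34, 33, 29, 31, 31, 28, 31, 29, 30, 31, 30, 28]
```

Run:
```python
from h import *
import cv2
d=np.array([np.cos(np.radians(-106)),np.sin(np.radians(-106)),0]);y=np.array([-d[1],d[0],0]);L=np.array([.512,.3199,.036])
w=cv2.cvtColor(ctrl.grab_frame("wrist"),6);c=ctrl.calibration("wrist")
ss=np.arange(-.014,.0101,.001);print("     ",*[f"{round(s*1000):3d}" for s in ss])
for lat in np.arange(-.066,-.011,.003):
    uv=np.array([proj("wrist",L+s*d+lat*y,c) for s in ss],np.float32)
    print(f"{lat:.3f}",*[f"{v:3d}" for v in cv2.remap(w,uv[None,:,0],uv[None,:,1],1)[0]])
```

```text
-14 -13 -12 -11 -10  -9  -8  -7  -6  -5  -4  -3  -2  -1   0   1   2   3   4   5   6   7   8   9  10
-0.066 187 186 187 187 188 187 187 185 185 185 191 121  36  41  68 192 185 185 186 186 186 185 185 184 184
-0.063 176 175 176 175 175 175 175 174 176 174 176 118  34  43  85 177 175 174 174 173 174 174 173 173 174
-0.060 232 227 228 234 234 233 236 209 226 232 230 233 236 240 240 201  23  31 138 236 232 226 235 235 236
-0.057 196 196 197 197 198 199 198 197 197 197 197 198 199 202 166  83  84  83  92 138 138 138 139 138 138
-0.054  55  56  55  56  56  56  56  50  47  41  46  36  97 114 112  90  81  81  78 141 138 138 136 137 138
-0.051  92  91  92  91  90  94  89  65  49  41  40  42  81 114 109  86  83  84  85 139 137 137 138 137 137
-0.048  96  82  51  50  49  52  71  56  48  55  72  65  81  99 100  85  82  81  84 133 138 138 138 139 138
-0.045  64  91 101 101 101 101 100 100 100 101 101 100  98  98  98  99  99  99  97  98  98  97  97  96 109
-0.042 106 106 106 106 105 105 106 107 108 107 106 107 107 108 108 107 108 106 108 107 107 108 107 107 106
-0.039 101 101 100 101 100 101 100  9
[... 332 characters left out ...]
10 115 112 113 113  92  85  87  83 136 134 135 134 135 135
-0.027 113 113 113 111 113 112 113 113 111 114 110 112 112 112 110  93  82  85  70 139 135 134 134 137 136
-0.024 113 114 114 113 113 113 113 112 113 113 112 112 111 112 110  92  83  80  71 135 135 134 134 136 136
-0.021 113 113 113 112 113 113 112 113 112 114 114 112 112 112 112  90  81  82  67 140 137 135 134 135 133
-0.018 111 112 110 110 111 109 108 111 109 109 109 109 110 112 107  91  79  84  70 134 134 136 134 134 132
-0.015 109 109 110 110 109 109 109 108 109 109 109 109 109 109 109  89  83  83  68 140 135 135 134 134 132
-0.012 109 111 110 110 111 110 109 110 109 111 110 109 110 109 107  93  82  84  65 134 136 134 134 132 133
```

The wrist profile shows the plate's edge at s≈0.7 mm and the line's centre on the guide bar at s≈2.6 mm, so the slide is about 2 mm short. I pull a bit more and remeasure.

```bash
python3 -m crank '[[-1,0,-0.2,0,0],[-1,0,0,0,0],[-1,0,0,0,0],[-1,0,0,0,0]]' 60
python3 - <<'E'
from h import *
import cv2
d=np.array([np.cos(np.radians(-106)),np.sin(np.radians(-106)),0]);y=np.array([-d[1],d[0],0]);L=np.array([.512,.3199,.036])
im=ctrl.grab_frame("wrist");cv2.imwrite("pics/w6.png",im);w=cv2.cvtColor(im,6);c=ctrl.calibration("wrist")
t=ctrl.grab_frame("top");cv2.imwrite("pics/t6.png",t)
ss=np.arange(-.002,.0091,.0005);print("     ",*[f"{s*1000:4.1f}" for s in ss])
for lat in (-.062,-.061,-.060,-.059,-.058,-.027,-.02,-.012):
    uv=np.array([proj("wrist",L+s*d+lat*y,c) for s in ss],np.float32)
    print(f"{lat:.3f}",*[f"{v:4d}" for v in cv2.remap(w,uv[None,:,0],uv[None,:,1],1)[0]])
# sound cups: rim centres by Hough in top view
o=cv2.imread("pics/top0.png")
for n,i in(("before",o),("now",t)):
    h=cv2.HoughCircles(cv2.resize(cv2.cvtColor(i[150:250,270:400],6),None,fx=4,fy=4,interpolation=2),3,1.5,50,param1=120,param2=28,minRadius=34,maxRadius=44)
    print(n,np.round(h[0][:,:2]/4+[270,150],1).tolist() if h is not None else None)
E
```

```text
clock: 24.38
position: [0.5005, 0.2691, 0.0069]
tcp_rot: [179.9, 0.0, 164.0]
contact_force: [-1.5, 10.7, 3.6]
gripper_width: 0.0104
gripper_force: 58.8
      -2.0 -1.5 -1.0 -0.5  0.0  0.5  1.0  1.5  2.0  2.5  3.0  3.5  4.0  4.5  5.0  5.5  6.0  6.5  7.0  7.5  8.0  8.5  9.0
-0.062   32   38   37   34   67  171  183  177  179  180  177  179  176  175  172  172  171  171  174  172  172  172  172
-0.061   96   98  100   87   98  142  140  108   88   88   88   86  104  181  190  186  186  187  189  187  189  189  190
-0.060  237  239  239  239  240  246  200  102   40   32   33   21   89  233  240  233  232  232  228  227  234  234  234
-0.059  157  172  170  171  171  175  150   96   65   60   68   65  106  162  204  230  238  207  147  138  176  184  182
-0.058  102  101   98   97   99   99  105  111  104   99   97   94   88   79   80  148  161  140  134  137  138  138  138
-0.027  114  113  112  112  112  111  111  111  109  108   89   84   81   82   80   98  128  136  135  136  135  135  136
-0.020  113  112  114  115  113  113  113  113  110  103   92   82   82   79   78  100  124  135  135  133  133  134  134
-0.012  110  110  109  108  108  107  110  112  109  103   93   83   80   81   78   86  124  135  136  135  134  133  132
before [[297.9, 214.3], [296.4, 175.7], [373.3, 213.2], [334.3, 175.3], [337.7, 212.1]]
now [[297.9, 214.3], [296.4, 175.3], [337.3, 212.8], [335.1, 174.2]]
```

The edge (2.7) now sits on the line's centre (about 2.5). Last check: culls in the pan, and cups and bystanders unmoved.

Run:
```python
import cv2,numpy as np
a=cv2.cvtColor(cv2.imread("pics/top0.png"),6);b=cv2.cvtColor(cv2.imread("pics/t6.png"),6)
for n,(x,y) in dict(s1=(296,175),s2=(334,175),s3=(298,214),s4=(337,212),mug=(455,150),lids=(391,277),scoop=(325,287),brush=(264,148),gone1=(373,213),gone2=(373,174)).items():
    r=cv2.matchTemplate(b[y-22:y+23,x-22:x+23],a[y-14:y+15,x-14:x+15],5);_,m,_,p=cv2.minMaxLoc(r);print(n,round(m,3),p[0]-8,p[1]-8)
d=cv2.absdiff(a,b)[200:275,445:525];k,l,s,c=cv2.connectedComponentsWithStats((d>25).astype(np.uint8))
print("pan blobs",[(s[i,4],np.round(c[i]+[445,200])) for i in range(1,k) if s[i,4]>25])
```

```text
s1 0.999 0 0
s2 0.999 0 0
s3 0.999 0 0
s4 0.999 0 0
mug 0.999 0 0
lids 0.686 1 0
scoop 0.51 0 0
brush 0.999 0 0
gone1 0.35 6 -7
gone2 0.205 4 0
pan blobs [(np.int32(49), array([481., 224.])), (np.int32(68), array([495., 232.])), (np.int32(134), array([476., 253.])), (np.int32(185), array([485., 258.])), (np.int32(63), array([466., 260.])), (np.int32(96), array([483., 272.]))]
```

```bash
python3 -c "
from plant import ctrl
print(ctrl.finish_job())"
```

```text
the job is handed in; nothing more can be done
None
```

The job is handed in: both crushed capsules are in the scrap pan, the sound capsules and bystanders show no sign of having moved (the arm's shadow made the lids and scoop harder to check), and the gripper is holding the slide within about 0.5 mm of the load line's centre.

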